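Pack the sampling kit tray

ROBOT

A 6-joint arm with a two-finger parallel gripper is mounted at the origin on the work surface; the furniture and walls round the work are solid. World frame = base frame: x ahead of the robot, y to its left, z up, the work surface at z = 0. Lengths are in m, angles in rad, forces in N, time in s.
With the tool pointing down it reaches from about 0.325 to 0.775 m from the base axis. Payload 5.5 kg.
Tool frame: the origin (TCP) lies between the finger pads; the fingertips stand 25 mm ahead of it and the grasp point (between the pads) lies 6 mm ahead of it (robot.nose_length is the distance from the TCP to the fingertips, in m); z points along the fingers, y is the line along which they close (so a half turn about z gives the same grasp; the last joint's range is limited). The gripper opens to 85 mm and grips with 20 to 120 N. Pads are 22 mm wide; open, the fingers measure 114 mm over their backs; the gripper's body (76 mm by 85 mm) begins 54 mm behind the grasp point. The pads swing forward as they close: fully open they stand 13 mm farther back than shut.
Start: joints at [-1.265, 0.091, 1.231, -0, 1.82, -0.057], TCP at [0.213, -0.561, 0.228] pointing down, gripper open.
Joint ranges: [-2.87, 2.87], [-0.86, 2.18], [0.17, 2.46], [-1.51, 4.65], [0.06, 2.69], [-2.65, 2.65]. Speed limits (rad/s): [2.57, 2.57, 3.01, 3.14, 3.14, 3.14].

INTERFACE

Orientations are given as a unit quaternion [x, y, z, w].
In Python, from bench import robot gives the robot as it stands.
- The arm moves only by the shell command python3 -m creep 'ROWS'. ROWS is JSON, a list of rows, each a list of 5 numbers: the shift along the tool's x, y, z in mm, then the turn about the tool's z in rad, then the finger opening in mm, from 0 to 85.4. A call has exactly 5 rows; each row shifts and turns the commanded pose from where the row before left it, along the tool's axes as they then stand; what a row does not reach is not made up. A row lasts 1/8 s, in which the tool goes at most 62.5 mm and 10.7 degrees, less where a joint would pass 70% of its speed; a pose out of reach is approached as far as the arm can. A call with a gripper value outside its range is refused whole. The fingers move at their own pace and stop on an object; the grip force is fixed at half the most. Time passes only in rows, so rows that do not move let the fingers close, or fill a call up. It gives the time, the measured TCP pose, the force, the opening and the grip force at its end, in the units of the state.
- robot.get_obs(): the state, without advancing time (a new reading comes with each control period).
- robot.snapshot(name): name is "scene" or "side" or "wrist"; returns the picture (384x512x3 uint8, blue, green, red); there is no depth.
- robot.camera_model(name): a dict with "mtx" (3x3 intrinsics, pixels), "R" (3x3) and "t" (3): a world point X has camera coordinates R X + t; the wrist camera has in their place "T_tool_cam" (4x4, takes a point from camera to tool coordinates, whose origin is the TCP and whose axes are the flange's). Camera axes: x right, y down, z forward; pixel columns grow to the right and rows downward; lengths in m; the calibration is good to about 2 mm. A picture is of the moment at which its call begins: read the wrist's pose just before it. camera_model takes no time and is no camera call.
- robot.job_done(): hands the job in; it is judged then, once.
The state is a dict: "t": time; "joint_pos": joint angles; "joint_vel": joint speeds; "joint_torque": joint torques, N m; "position": TCP position; "tcp_rot": TCP orientation; "force": force on the tool from outside, world axes, zero at the start; "moment": the same for the moment, N m; "width": finger opening in m; "grasp_force": force on a finger pad.
Only numpy, scipy, OpenCV 4.12 (cv2) and the standard library are available. Lean on these libraries where they do the work, as an engineer would, in place of code of your own. Each camera call takes 0.05 s, during which the arm holds its last target. There are 200 camera calls.

TASK

Pack the kit tray for the next sampling round: stand the slide box, the smaller carton, the capped tube and the smaller screw-cap bottle upright in the tray, each fully down in the recess cut for its foot. The larger carton and the larger bottle are not part of the kit: leave them standing where they are.

Things in the scene. Friction and masses are not known exactly. Their poses are not given: they have to be found in the camera images.
- slide_box_mid (a point): Box of glass slides, narrow and upright (its lid does not open): 34 (x) x 82 (y) x 66 mm high, plain sides to grip across the 34 mm. Stands upright at the start on a 2 mm thin mat; point at its centre, half-way up, z up.
- carton_small_mid (a point): The smaller, lower carton: 61 (x) x 77 (y) x 60 mm high; grip across the 61 mm. Stands upright at the start on a 2 mm thin mat; point at its centre, half-way up, z up.
- tube_mid (a point): Capped tube with a flat foot: 111 mm tall, body 28 mm in diameter up to 94 mm, cap 34 mm in diameter above that. Stands upright at the start on a 2 mm thin mat; point at its centre, half-way up, z up.
- bottle_small_mid (a point): The smaller of two screw-cap bottles: 119 mm tall, body 60 mm in diameter up to about 100 mm (slightly rounded shoulder), cap 48 mm in diameter above. Stands upright at the start on a 2 mm thin mat; point at its centre, half-way up, z up.
- carton_large_mid (a point): The larger, taller carton, look-alike that stays: 75 x 75 x 95 mm high. Stands upright at the start on a 2 mm thin mat; point at its centre, half-way up, z up.
- bottle_large_mid (a point): The larger of two screw-cap bottles, look-alike that stays: 134 mm tall, body 68 mm in diameter, cap 54 mm. Stands upright at the start on a 2 mm thin mat; point at its centre, half-way up, z up.
- slide_nest: One of four equal grey inserts (126 x by 110 y by 22 mm high) fixed two by two, 130 mm apart in x and 112 mm in y, in a low metal tray with 18 mm walls; places vary, all four share one yaw. Origin: centre of its underside, z up. One recess is centred in its top, 16 mm deep, floor 6 mm above the origin: a narrow rectangle 50 (x) x 98 (y) mm, for the slide box.
- carton_nest: One of four equal grey inserts (126 x by 110 y by 22 mm high) fixed two by two, 130 mm apart in x and 112 mm in y, in a low metal tray with 18 mm walls; places vary, all four share one yaw. Origin: centre of its underside, z up. One recess is centred in its top, 16 mm deep, floor 6 mm above the origin: a wide rectangle 77 (x) x 93 (y) mm, for the smaller carton.
- tube_nest: One of four equal grey inserts (126 x by 110 y by 22 mm high) fixed two by two, 130 mm apart in x and 112 mm in y, in a low metal tray with 18 mm walls; places vary, all four share one yaw. Origin: centre of its underside, z up. One recess is centred in its top, 16 mm deep, floor 6 mm above the origin: a small round one, 44 mm in diameter, for the tube.
- bottle_nest: One of four equal grey inserts (126 x by 110 y by 22 mm high) fixed two by two, 130 mm apart in x and 112 mm in y, in a low metal tray with 18 mm walls; places vary, all four share one yaw. Origin: centre of its underside, z up. One recess is centred in its top, 16 mm deep, floor 6 mm above the origin: a large round one, 76 mm in diameter, for the smaller bottle.

How it is judged:
By the outcome, as a careful person would: the job done as asked, in the order asked, and still so for the second after the job is handed in, with the robot touching nothing.
It also fails if it takes over 125 s, if anything falls off the work surface, if the arm or the gripper's body presses on something with over 40 N, if the wrist force passes 120 N, or if a joint passes its speed limit or range.

## Working session

There is one attempt and no reset: what is moved stays moved. The work goes in short steps, Python scripts to look and compute and a shell command to move; the robot and the scene stay as the last step left them, time stands still between calls to the robot, and variables do not carry over. Pictures are saved under pics/ and viewed, at most 14 in all, crops included, and the job is handed in when it is done.

```bash
mkdir -p pics; ls
python3 - <<'E'
from bench import robot
import cv2,numpy as np
for n in ["scene","side","wrist"]:
    cv2.imwrite(f"pics/{n}0.png",robot.snapshot(n))
    m=robot.camera_model(n); print(n,{k:np.round(v,3).tolist() for k,v in m.items()})
o=robot.get_obs();print(o)
E
```

```text
pics
scene {'mtx': [[477.03, 0.0, 256.337], [0.0, 477.03, 193.288], [0.0, 0.0, 1.0]], 'R': [[-0.682, -0.731, -0.011], [-0.412, 0.397, -0.821], [0.604, -0.555, -0.572]], 't': [0.367, 0.294, 0.627]}
side {'mtx': [[479.754, 0.0, 250.758], [0.0, 479.754, 183.885], [0.0, 0.0, 1.0]], 'R': [[0.958, 0.287, -0.004], [0.221, -0.748, -0.626], [-0.182, 0.599, -0.78]], 't': [-0.523, -0.101, 1.152]}
wrist {'mtx': [[293.899, 0.0, 253.801], [0.0, 293.899, 189.444], [0.0, 0.0, 1.0]], 'T_tool_cam': [[-0.001, -0.964, -0.265, 0.067], [1.0, -0.001, -0.001, -0.0], [0.0, -0.265, 0.964, -0.147], [0.0, 0.0, 0.0, 1.0]]}
{'t': 0.15, 'joint_pos': array([-1.26468520e+00,  9.17142586e-02,  1.23159519e+00, -1.01933927e-05,
        1.81981196e+00, -5.66695527e-02]), 'joint_vel': array([-9.23922464e-04, -2.42249284e-03, -4.78491072e-03, -4.68169072e-04,
        6.77109980e-04,  3.96346746e-06]), 'joint_torque': array([ 1.66460701e-03, -4.59371066e+01, -4.18526888e+01, -6.70002737e-05,
        9.55481082e-03,  7.34335003e-06]), 'position': array([ 0.21287196, -0.56073644,  0.2267016 ]), 'tcp_rot': array([ 9.83593769e-01,  1.80395992e-01, -9.99889870e-05, -7.57826480e-04]), 'force': array([-0.24713832,  0.28890535, -0.65487729]), 'moment': array([ 0.04094568, -0.0062159 , -0.00876987]), 'grasp_force': 0.0, 'width': 0.08530520607675868}
```

View pics/scene0.png

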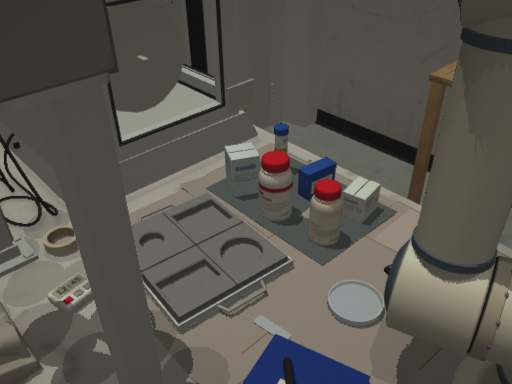

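View pics/side0.png

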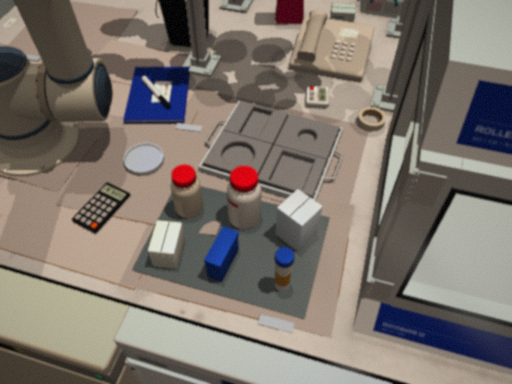

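View pics/wrist0.png

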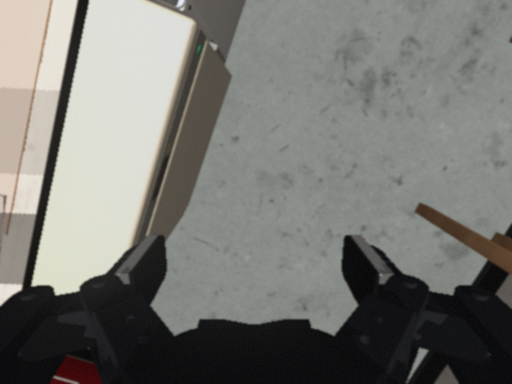

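The side view shows the objects on the dark mat: small carton (166,245), slide box (222,253), tube (284,268), small bottle (186,195), large bottle (244,198), large carton (299,220). The tray is around (272,150), with round nests at (238,152) and (307,133) and rectangular ones at (262,122) and (297,168). The scene view agrees, and the wrist sees only floor and furniture. Next I'll enlarge the side view and cast rays.

```bash
cat > h.py <<'E'
import numpy as np,cv2
from bench import robot
from scipy.spatial.transform import Rotation as Ro
def ray(cam,px,obs=None):
    m=robot.camera_model(cam); px=np.atleast_2d(np.array(px,float))
    d=np.c_[px,np.ones(len(px))]@np.linalg.inv(m["mtx"]).T
    if cam=="wrist":
        R=Ro.from_quat(obs["tcp_rot"]).as_matrix();T=np.array(m["T_tool_cam"])
        return R@T[:3,3]+obs["position"], d@(R@T[:3,:3]).T
    R=np.array(m["R"]);return -R.T@np.array(m["t"]), d@R
def plane(cam,px,z,obs=None):
    c,d=ray(cam,px,obs); return c+d*((z-c[2])/d[:,2])[:,None]
def proj(cam,X,obs):
    m=robot.camera_model(cam);X=np.atleast_2d(X)
    if cam=="wrist":
        R=Ro.from_quat(obs["tcp_rot"]).as_matrix();T=np.array(m["T_tool_cam"])
        p=((X-obs["position"])@R-T[:3,3])@T[:3,:3]
    else: p=X@np.array(m["R"]).T+m["t"]
    q=p@m["mtx"].T;return q[:,:2]/q[:,2:]
E
python3 - <<'E'
import cv2
a=cv2.imread("pics/side0.png")[90:310,130:360]
cv2.imwrite("pics/sidecrop.png",cv2.resize(a,None,fx=2.7,fy=2.7,interpolation=cv2.INTER_CUBIC))
E
```

```text
(no output)
```

View pics/sidecrop.png

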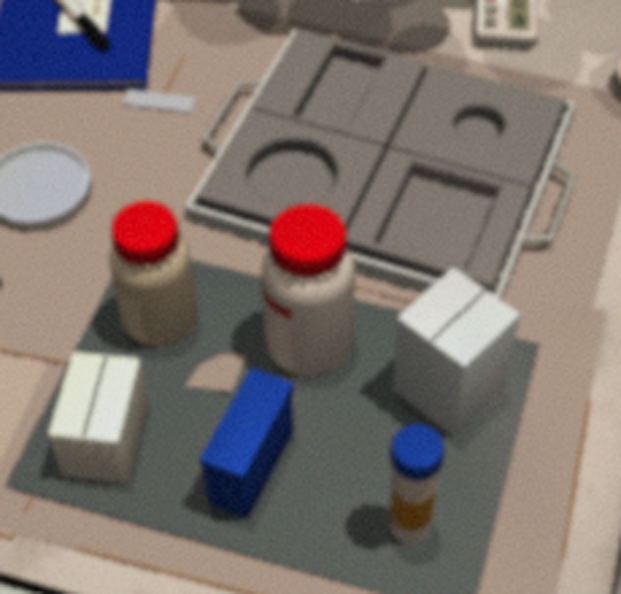

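The crop (2.7x, offset 130,90) shows the narrow recess at top left, the tube recess at top right, the bottle recess at bottom left and the carton recess at bottom right. Casting the corners now.

Run:
```python
from h import *
np.set_printoptions(precision=3,suppress=True)
f=lambda P,z:plane("side",np.array(P)/2.7+[130,90],z)
def rep(n,P,z):
    X=f(P,z);print(n,X[:,:2].tolist() if 0 else X[:,:2].round(3).tolist(),"mean",X[:,:2].mean(0),"edges",np.linalg.norm(X-np.roll(X,-1,0),axis=1),"ang",np.degrees(np.arctan2(*(np.roll(X,-1,0)-X)[:,[1,0]].T)))
print(f([[0,0]],0.0))
rep("slide",[(254,370),(292,380),(247,477),(203,460)],.068)
rep("csmall",[(72,353),(140,355),(122,441),(52,435)],.062)
rep("clarge",[(455,268),(518,318),(455,365),(397,318)],.097)
for n,p,z in [("bs",(145,226),.121),("bl",(309,232),.136),("tube",(418,442),.113),]: rep(n,[p],z)
rep("tray",[(297,32),(570,102),(497,288),(200,205)],.026)
rep("midlines",[(425,67),(530,186),(362,252),(247,111)],.026)
rep("narrow",[(332,46),(384,60),(353,125),(297,112)],.026)
rep("wide",[(412,165),(499,187),(470,265),(375,240)],.026)
rep("bn",[(292,178)],.026); rep("tn",[(480,122)],.026)
print(ray("side",[[250,180]])[0],ray("scene",[[250,180]])[0])
# scene check caps
im=cv2.imread("pics/scene0.png")
for cam in("scene","side"):
  im=cv2.imread(f"pics/{cam}0.png");h=cv2.cvtColor(im,cv2.COLOR_BGR2HSV)
  m=((h[...,0]<6)|(h[...,0]>174))&(h[...,1]>200)&(h[...,2]>100)
  n,l,s,c=cv2.connectedComponentsWithStats(m.astype(np.uint8))
  for i in range(1,n):
    if s[i,4]>200: print(cam,s[i],c[i],[plane(cam,c[i],z)[0,:2] for z in(.113,.128)])
```

```text
[[ 0.14   0.239 -0.   ]]
slide [[0.535, -0.143], [0.564, -0.144], [0.558, -0.225], [0.526, -0.222]] mean [ 0.546 -0.183] edges [0.028 0.082 0.033 0.079] ang [ -0.77  -93.852 173.381  82.928]
csmall [[0.404, -0.163], [0.451, -0.151], [0.466, -0.22], [0.418, -0.23]] mean [ 0.435 -0.191] edges [0.049 0.071 0.049 0.068] ang [  14.479  -78.124 -169.041  102.128]
clarge [[0.654, -0.036], [0.706, -0.067], [0.673, -0.118], [0.625, -0.091]] mean [ 0.665 -0.078] edges [0.061 0.061 0.055 0.062] ang [ -30.549 -123.132  150.591   62.312]
bs [[0.434, -0.081]] mean [ 0.434 -0.081] edges [0.] ang [0.]
bl [[0.553, -0.065]] mean [ 0.553 -0.065] edges [0.] ang [0.]
tube [[0.665, -0.193]] mean [ 0.665 -0.193] edges [0.] ang [0.]
tray [[0.443, 0.249], [0.701, 0.23], [0.682, 0.009], [0.43, 0.024]] mean [0.564 0.128] edges [0.259 0.221 0.253 0.225] ang [ -4.327 -94.919 176.625  86.668]
midlines [[0.568, 0.237], [0.687, 0.122], [0.571, 0.014], [0.432, 0.139]] mean [0.564 0.128] edges [0.165 0.158 0.187 0.168] ang [ -44.137 -136.923  138.317   35.865]
narrow [[0.479, 0.24], [0.53, 0.235], [0.526, 0.148], [0.474, 0.15]] mean [0.502 0.193] edges [0.051 0.087 0.051 0.09 ] ang [ -5.197 -92.925 178.459  86.668]
wide [[0.586, 0.117], [0.662, 0.114], [0.657, 0.026], [0.578, 0.029]] mean [0.621 0.071] edges [0.076 0.088 0.079 0.088] ang [ -2.727 -93.232 177.551  84.581]
bn [[0.494, 0.074]] mean [0.494 0.074] edges [0.] ang [0.]
tn [[0.631, 0.183]] mean [0.631 0.183] edges [0.] ang [0.]
[ 0.733 -0.616  0.833] [-0.008  0.5    0.604]
scene [262 151  27  15 320] [274.872 158.253] [array([ 0.575, -0.088]), array([ 0.557, -0.07 ])]
scene [315 180  26  14 287] [327.491 186.446] [array([ 0.436, -0.086]), array([ 0.423, -0.068])]
side [172 165  23  20 355] [183.113 174.521] [array([ 0.431, -0.077]), array([ 0.437, -0.088])]
side [230 166  28  23 485] [243.668 177.113] [array([ 0.546, -0.05 ]), array([ 0.55 , -0.062])]
```

```bash
cat >> h.py <<'E'
def go(x,y,z,psi):
    "print the turn (about tool z) then the shift in tool axes after the turn, mm"
    o=robot.get_obs();R=Ro.from_quat(o["tcp_rot"]).as_matrix()
    p0=np.degrees(np.arctan2(R[1,0],R[0,0])); t=-((psi-p0+180)%360-180)
    a=np.radians(psi);T=np.array([[np.cos(a),np.sin(a),0],[np.sin(a),-np.cos(a),0],[0,0,-1.]])
    print("pos",o["position"].round(4),"psi",p0.round(1),"turn rad",np.radians(t).round(3),"shift mm",(T.T@(np.array([x,y,z])-o["position"])*1e3).round(1),"t",round(o["t"],2),"w",o["width"].round(4))
E
python3 - <<'E'
from h import *
print(plane("side",[[200,68],[385,100],[375,260]],0).round(2))
go(.546,-.183,.24,84.5)
E
```

```text
[[ 0.29  0.38  0.  ]
 [ 0.79  0.39  0.  ]
 [ 0.83 -0.09  0.  ]]Traceback (most recent call last):
  File "<stdin>", line 3, in <module>
  File "h.py", line 25, in go
    print("pos",o["position"].round(4),"psi",p0.round(1),"turn rad",np.radians(t).round(3),"shift mm",(T.T@(np.array([x,y,z])-o["position"])*1e3).round(1),"t",round(o["t"],2),"w",o["width"].round(4))
                                                                                                                                                                                   ^^^^^^^^^^^^^^^^
AttributeError: 'float' object has no attribute 'round'
```

```bash
sed -i 's/o\["width"\].round(4)/round(float(o["width"]),4)/' h.py; python3 -c "
from h import *
go(.546,-.183,.24,84.5)"
```

```text
pos [ 0.2129 -0.5607  0.2267] psi 20.8 turn rad -1.112 shift mm [407.9 295.4 -13.3] t 0.15 w 0.0853
```

```bash
python3 -m creep '[[0,0,-5,-0.16,85],[0,0,-5,-0.16,85],[0,0,-3,-0.16,85],[0,0,0,-0.16,85],[0,0,0,-0.16,85]]'
python3 -m creep '[[0,0,0,-0.16,85],[0,0,0,-0.152,85],[40,30,0,0,85],[40,30,0,0,85],[40,30,0,0,85]]'
python3 -m creep '[[40,30,0,0,85],[40,30,0,0,85],[40,30,0,0,85],[40,30,0,0,85],[40,30,0,0,85]]'
python3 -m creep '[[40,25,0,0,85],[40,25,0,0,85],[10,0,0,0,85],[0,0,0,0,85],[0,0,0,0,85]]'
python3 - <<'E'
from h import *
go(.546,-.183,.24,84.5)
o=robot.get_obs();im=robot.snapshot("wrist");cv2.imwrite("pics/w1.png",im)
E
```

```text
t: 0.78
position: [0.2129, -0.5609, 0.2402]
tcp_rot: [0.834, 0.551, 0.0, -0.0]
force: [-1.0, -1.3, -0.6]
width: 0.0849
grasp_force: 0.0
t: 1.4
position: [0.3147, -0.4489, 0.2401]
tcp_rot: [0.74, 0.672, 0.0, -0.0]
force: [1.1, -0.7, -0.1]
width: 0.0847
grasp_force: 0.0
t: 2.02
position: [0.4833, -0.264, 0.2403]
tcp_rot: [0.74, 0.672, -0.0, -0.0]
force: [-0.5, 0.3, 0.8]
width: 0.0851
grasp_force: 0.0
t: 2.65
position: [0.5403, -0.1817, 0.2406]
tcp_rot: [0.741, 0.672, -0.0, 0.0]
force: [1.4, 0.2, -0.1]
width: 0.0847
grasp_force: 0.0
pos [ 0.5403 -0.1817  0.2406] psi 84.4 turn rad -0.001 shift mm [-0.7  5.8  0.6] t 2.65 w 0.0847
```

View pics/w1.png

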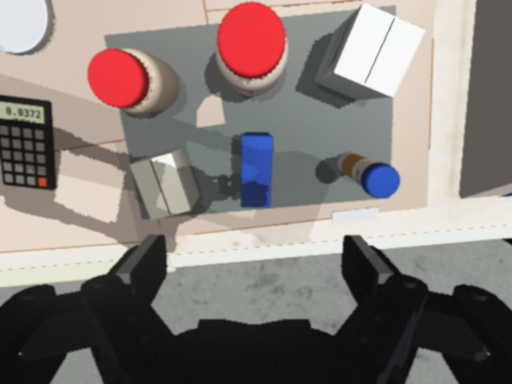

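The wrist view shows the slide box at (256,170), small carton at (166,184), tube cap at (381,180), red caps at (118,78) and (252,40), and the large carton at (375,50). Measuring from it.

Run:
```python
from h import *
np.set_printoptions(precision=3,suppress=True)
o=robot.get_obs();im=cv2.imread("pics/w1.png");h=cv2.cvtColor(im,cv2.COLOR_BGR2HSV)
def comps(m,amin):
    for c in cv2.findContours(m.astype(np.uint8)*255,0,2)[0]:
        if cv2.contourArea(c)>amin: yield c
b=(abs(h[...,0].astype(int)-115)<10)&(h[...,1]>150)&(h[...,2]>60)
for c in comps(b,300):
    r=cv2.boxPoints(cv2.minAreaRect(c)); X=plane("wrist",r,.068,o)[:,:2]
    X13=plane("wrist",np.array(cv2.minEnclosingCircle(c)[0])[None],.110,o)
    e=np.roll(X,-1,0)-X
    print("blue",r.astype(int).tolist(),X.mean(0),np.linalg.norm(e,axis=1),np.degrees(np.arctan2(e[:,1],e[:,0])),"tube?",X13,cv2.minEnclosingCircle(c))
m=((h[...,0]<6)|(h[...,0]>174))&(h[...,1]>200)&(h[...,2]>100)
for c in comps(m,500):
    p,r=cv2.minEnclosingCircle(c);print("red",p,r,[plane("wrist",[p],z,o)[0] for z in(.121,.136)])
for n,P,z in [("cs",[(132,163),(184,149),(200,207),(146,219)],.062),("cl",[(368,5),(423,34),(391,97),(333,64)],.097)]:
    X=plane("wrist",P,z,o)[:,:2];e=np.roll(X,-1,0)-X;print(n,X.mean(0),np.linalg.norm(e,axis=1),np.degrees(np.arctan2(e[:,1],e[:,0])))
a=cv2.resize(im[100:240,100:420],None,fx=2.5,fy=2.5,interpolation=cv2.INTER_CUBIC);cv2.imwrite("pics/w1c.png",a)
```

```text
blue [[357, 185], [375, 157], [403, 175], [386, 203]] [ 0.68  -0.206] [0.036 0.04  0.037 0.041] [  57.27   -36.128 -121.064  143.009] tube? [[ 0.663 -0.194  0.11 ]] ((380.6919860839844, 180.54800415039062), 17.89567756652832)
blue [[241, 205], [241, 133], [271, 133], [271, 205]] [ 0.542 -0.181] [0.081 0.032 0.081 0.034] [ 83.7    -5.639 -94.752 174.364] tube? [[ 0.544 -0.172  0.11 ]] ((256.48553466796875, 170.15298461914062), 37.65102767944336)
cs [ 0.438 -0.189] [0.061 0.069 0.066 0.068] [   9.18   -83.604 -172.593   92.18 ]
cl [ 0.664 -0.076] [0.056 0.058 0.064 0.055] [ -29.636 -117.859  147.384   54.776]
```

View pics/w1c.png

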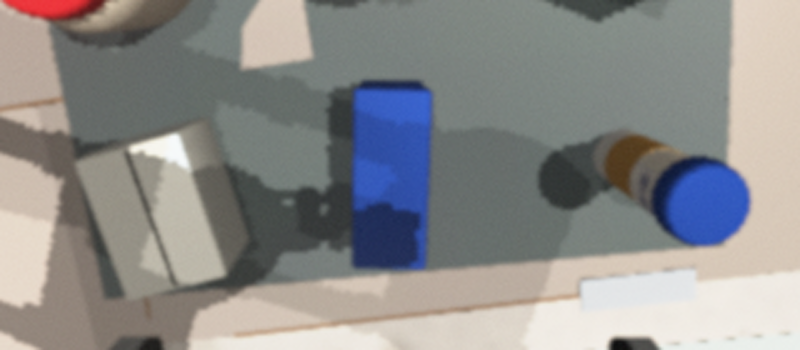

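The slide box top is centred at (391,178) in the crop, giving (0.542, -0.182) with x axis at -5.6°. It measures 81x33 mm, as expected. Descend and grip.

```bash
python3 -m creep '[[-1,2,45,0,85],[0,0,45,0,85],[0,0,45,0,85],[0,0,35,0,85],[0,0,16,0,85]]'
python3 -m creep '[[0,0,0,0,20],[0,0,0,0,20],[0,0,0,0,20],[0,0,0,0,20],[0,0,0,0,20]]'
python3 -m creep '[[0,0,0,0,20],[0,0,-20,0,20],[0,0,-40,0,20],[0,0,-50,0,20],[0,0,-50,0,20]]'
python3 -c "
from h import *
go(.503,.188,.22,86)"
```

```text
t: 3.32
position: [0.5412, -0.1824, 0.0522]
tcp_rot: [0.741, 0.672, -0.001, -0.002]
force: [0.1, 0.5, 1.3]
width: 0.0851
grasp_force: 0.0
t: 3.95
position: [0.5439, -0.1824, 0.0572]
tcp_rot: [0.74, 0.672, 0.001, 0.002]
force: [-1.4, -0.7, 5.1]
width: 0.0321
grasp_force: 60.1
t: 4.58
position: [0.5426, -0.1816, 0.2173]
tcp_rot: [0.74, 0.672, 0.0, 0.0]
force: [-0.1, -0.4, -1.6]
width: 0.0319
grasp_force: 59.7
pos [ 0.5426 -0.1816  0.2173] psi 84.5 turn rad -0.026 shift mm [366.  -65.3  -2.7] t 4.58 w 0.0319
```

```bash
python3 -m creep '[[30,-10,0,-0.026,20],[55,-10,0,0,20],[55,-10,0,0,20],[55,-10,0,0,20],[55,-10,0,0,20]]'
python3 -m creep '[[25,-10,0,0,20],[0,-5,0,0,20],[0,0,0,0,20],[0,0,0,0,20],[0,0,0,0,20]]'
python3 - <<'E'
from h import *
go(.503,.188,.22,86)
im=robot.snapshot("wrist");cv2.imwrite("pics/w2.png",im)
E
```

```text
t: 5.2
position: [0.5107, 0.073, 0.2161]
tcp_rot: [0.731, 0.682, 0.001, 0.0]
force: [-0.1, -0.2, -1.1]
width: 0.0317
grasp_force: 59.8
t: 5.82
position: [0.4982, 0.0963, 0.2146]
tcp_rot: [0.732, 0.681, -0.0, 0.0]
force: [-0.4, 0.1, -2.4]
width: 0.0318
grasp_force: 59.8
pos [0.4982 0.0963 0.2146] psi 85.9 turn rad -0.002 shift mm [91.8 -1.6 -5.4] t 5.83 w 0.0318
```

View pics/w2.png

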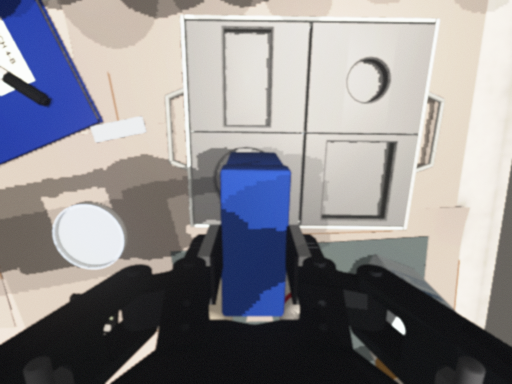

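The view shows the narrow recess with corners at about (223,27) (272,27) (271,127) (224,127), the tube recess at (368,80) and the wide recess at (324,142)-(386,219). The held box is square to the nests. Cast at z≈0.026.

Run:
```python
from h import *
np.set_printoptions(precision=3,suppress=True)
o=robot.get_obs()
for n,P in [("block",[(187,20),(434,22),(406,225),(192,222)]),("narrow",[(223,27),(272,27),(271,127),(224,127)]),("wide",[(324,142),(397,142),(386,219),(322,218)]),("cross",[(304.5,132.5)]),("tube",[(368,80)])]:
    X=plane("wrist",P,.025,o)[:,:2];e=np.roll(X,-1,0)-X;print(n,X.mean(0),np.linalg.norm(e,axis=1),np.degrees(np.arctan2(e[:,1],e[:,0])))
```

```text
block [0.558 0.135] [0.253 0.223 0.262 0.221] [ -4.554 -93.654 175.019  84.009]
narrow [0.498 0.195] [0.05  0.101 0.053 0.101] [ -4.138 -93.83  175.87   84.917]
wide [0.618 0.072] [0.083 0.093 0.078 0.092] [ -4.129 -94.992 174.926  87.968]
cross [0.558 0.134] [0.] [0.]
tube [0.627 0.185] [0.] [0.]
```

```bash
python3 -c "
from h import *
go(.4995,.193,.09,85.5)"
```

```text
pos [0.4982 0.0964 0.2145] psi 85.9 turn rad 0.007 shift mm [ 96.4  -6.3 124.5] t 5.88 w 0.0317
```

```bash
python3 -m creep '[[48,-3,0,0.007,20],[48,-3,0,0,20],[0,0,40,0,20],[0,0,45,0,20],[0,0,38,0,20]]'
python3 -m creep '[[0,0,0,0,20],[0,0,4,0,20],[0,0,4,0,20],[0,0,4,0,20],[0,0,4,0,20]]'
python3 -m creep '[[0,0,2,0,20],[0,0,2,0,20],[0,0,2,0,20],[0,0,2,0,20],[0,0,0,0,20]]'
python3 -c "
from h import *
go(.4995,.193,.063,85.5)"
```

```text
t: 6.5
position: [0.4988, 0.1931, 0.0896]
tcp_rot: [0.734, 0.679, -0.001, -0.0]
force: [-0.3, -0.3, -2.0]
width: 0.0318
grasp_force: 59.8
t: 7.12
position: [0.4993, 0.1935, 0.076]
tcp_rot: [0.734, 0.679, 0.0, 0.0]
force: [-0.1, 0.1, -0.7]
width: 0.0321
grasp_force: 59.9
t: 7.75
position: [0.4989, 0.1934, 0.0673]
tcp_rot: [0.734, 0.679, -0.0, -0.0]
force: [0.5, 0.7, -1.0]
width: 0.0317
grasp_force: 59.9
pos [0.4989 0.1934 0.0673] psi 85.6 turn rad 0.002 shift mm [-0.3  0.6  4.3] t 7.75 w 0.0317
```

```bash
python3 -m creep '[[0,0,1.5,0,20],[0,0,1.5,0,20],[0,0,1,0,20],[0,0,0,0,20],[0,0,0,0,20]]'
python3 -m creep '[[0,0,1,0,20],[0,0,1,0,20],[0,0,0,0,20],[0,0,0,0,20],[0,0,0,0,20]]'
```

```text
t: 8.38
position: [0.4992, 0.1935, 0.0652]
tcp_rot: [0.734, 0.679, 0.0, 0.0]
force: [-3.1, -1.7, 6.7]
width: 0.0318
grasp_force: 60.7
t: 9.0
position: [0.4993, 0.1936, 0.0652]
tcp_rot: [0.734, 0.679, 0.001, 0.0]
force: [-7.4, -2.6, 15.0]
width: 0.0319
grasp_force: 61.8
```

Contact on the floor at about z=0.010. Release, then retreat towards the small carton.

```bash
python3 -m creep '[[0,0,-1,0,60],[0,0,0,0,60],[0,0,0,0,60],[0,0,0,0,60],[0,0,-20,0,60]]'
python3 -m creep '[[0,0,-50,0,85],[0,0,-50,0,85],[0,0,-40,0,85],[-40,0,0,0,85],[-40,0,0,0,85]]'
python3 - <<'E'
from h import *
go(.437,-.19,.22,98)
cv2.imwrite("pics/w3.png",robot.snapshot("wrist"))
E
```

```text
t: 9.62
position: [0.4978, 0.193, 0.0812]
tcp_rot: [0.734, 0.679, -0.002, -0.001]
force: [-0.4, -0.3, 0.2]
width: 0.0604
grasp_force: 0.0
t: 10.25
position: [0.4931, 0.1131, 0.2251]
tcp_rot: [0.733, 0.68, 0.001, 0.001]
force: [0.0, -0.9, -0.5]
width: 0.0848
grasp_force: 0.0
pos [0.4931 0.1131 0.2251] psi 85.7 turn rad -0.215 shift mm [-292.4  -97.7    5.1] t 10.25 w 0.0848
```

View pics/w3.png

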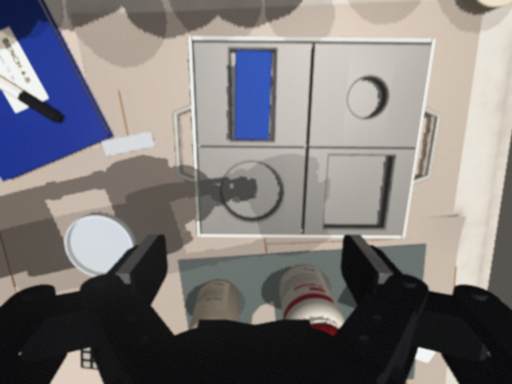

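The slide box sits inside its recess (box at (254,95), recess 229–276 × 48–142). The bottle circle is at (251,190) and the tube circle at (367,97). Now to the small carton.

```bash
python3 - <<'E'
from h import *
o=robot.get_obs()
print(plane("wrist",[(367.5,97),(251,190),(355,190),(252.5,95),(307,147.5)],.026,o).round(3))
E
python3 -m creep '[[0,0,0,-0.11,85],[-40,-12,0,-0.105,85],[-50,-20,0,0,85],[-50,-20,0,0,85],[-50,-20,0,0,85]]'
python3 -m creep '[[-50,-20,0,0,85],[-45,-5,0,0,85],[0,0,0,0,85],[0,0,0,0,85],[0,0,0,0,85]]'
python3 - <<'E'
from h import *
go(.437,-.19,.22,98)
im=robot.snapshot("wrist");cv2.imwrite("pics/w4.png",im)
cv2.imwrite("pics/w4c.png",cv2.resize(im[20:270,110:400],None,fx=2.4,fy=2.4,interpolation=cv2.INTER_CUBIC))
E
```

```text
[[0.627 0.178 0.026]
 [0.487 0.08  0.026]
 [0.614 0.07  0.026]
 [0.498 0.19  0.026]
 [0.557 0.127 0.026]]
t: 10.92
position: [0.4429, -0.0849, 0.2243]
tcp_rot: [0.657, 0.754, 0.0, 0.001]
force: [0.2, -0.8, -0.7]
width: 0.0851
grasp_force: 0.0
t: 11.55
position: [0.432, -0.18, 0.2231]
tcp_rot: [0.656, 0.755, 0.0, 0.0]
force: [0.1, 0.0, 0.1]
width: 0.0851
grasp_force: 0.0
pos [ 0.432  -0.18    0.2231] psi 98.0 turn rad 0.0 shift mm [-10.6   3.5   3.1] t 11.55 w 0.0851
```

View pics/w4c.png

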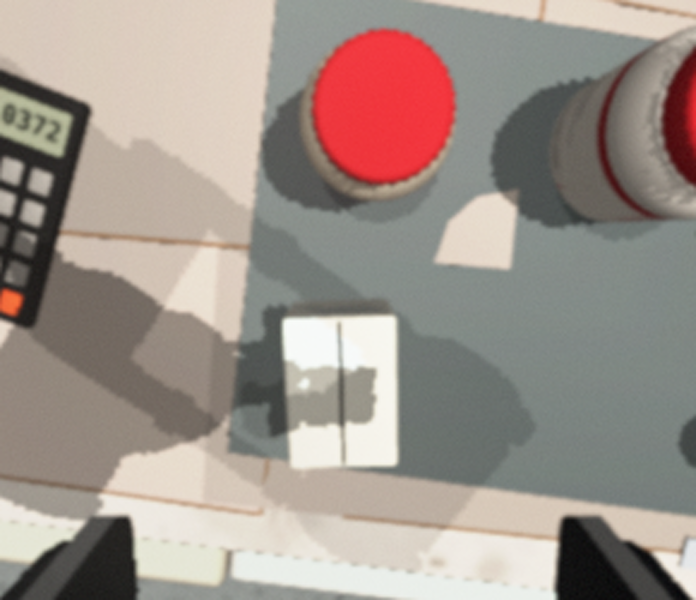

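The carton top has crop corners (283,317) (398,315) (398,465) (291,468), and the small bottle cap is at (383,107).

Run:
```python
from h import *
np.set_printoptions(precision=3,suppress=True)
o=robot.get_obs()
X=plane("wrist",np.array([(283,317),(398,315),(398,465),(291,468)])/2.4+[110,20],.062,o)[:,:2];e=np.roll(X,-1,0)-X;print(X.mean(0),np.linalg.norm(e,axis=1),np.degrees(np.arctan2(e[:,1],e[:,0])))
print(plane("wrist",np.array([(383,107)])/2.4+[110,20],.121,o))
go(*X.mean(0),.05,98)
```

```text
[ 0.432 -0.191] [0.05 0.07 0.05 0.07] [   8.964  -80.896 -170.333   99.663]
[[ 0.43  -0.078  0.121]]
pos [ 0.432 -0.18   0.223] psi 98.0 turn rad 0.0 shift mm [-10.9  -1.3 173.1] t 11.6 w 0.0852
```

```bash
python3 -m creep '[[-10,-1,0,-0.023,85],[0,0,45,0,85],[0,0,45,0,85],[0,0,45,0,85],[0,0,33,0,85]]'
python3 -m creep '[[0,0,3,0,85],[0,0,0,0,40],[0,0,0,0,40],[0,0,0,0,40],[0,0,0,0,40]]'
python3 -m creep '[[0,0,0,0,40],[0,0,-20,0,40],[0,0,-50,0,40],[0,0,-50,0,40],[0,0,-50,0,40]]'
python3 -c "
from h import *
go(.619,.07,.22,85.5)"
```

```text
t: 12.22
position: [0.4317, -0.1897, 0.0525]
tcp_rot: [0.647, 0.762, -0.0, -0.001]
force: [1.1, -0.1, -0.2]
width: 0.0848
grasp_force: 0.0
t: 12.85
position: [0.433, -0.1917, 0.0546]
tcp_rot: [0.648, 0.762, 0.0, 0.002]
force: [-3.2, 1.0, 6.5]
width: 0.0463
grasp_force: 60.3
t: 13.48
position: [0.4322, -0.1911, 0.2245]
tcp_rot: [0.648, 0.762, 0.0, 0.001]
force: [0.6, 0.0, -0.8]
width: 0.0457
grasp_force: 61.5
pos [ 0.4322 -0.1911  0.2245] psi 99.2 turn rad 0.239 shift mm [275.  165.8   4.5] t 13.47 w 0.0457
```

Run:
```python
from h import *
cv2.imwrite("pics/w5.png",np.hstack([cv2.resize(robot.snapshot("wrist")[150:,130:400],(400,347)),cv2.resize(robot.snapshot("side")[80:300,80:334],(400,347))]))
```

```text
(no output)
```

View pics/w5.png

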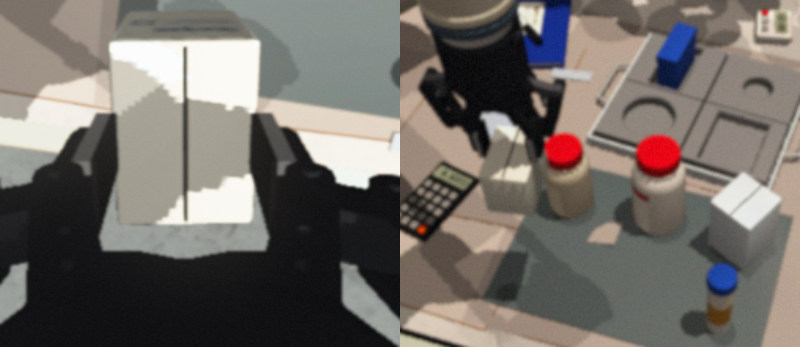

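The carton is held squarely; its sides taper, which explains the 46 mm opening. Carry it to the carton nest.

```bash
python3 -m creep '[[0,0,-5,0.12,40],[0,0,0,0.119,40],[25,15,0,0,40],[40,25,0,0,40],[50,30,0,0,40]]'
python3 -m creep '[[50,30,0,0,40],[50,30,0,0,40],[40,25,0,0,40],[20,11,0,0,40],[0,0,0,0,40]]'
python3 -m creep '[[0,0,30,0,40],[0,0,45,0,40],[0,0,40,0,40],[0,0,15,0,40],[0,0,0,0,40]]'
python3 -c "
from h import *
go(.619,.07,.065,85.5)"
```

```text
t: 14.2
position: [0.5115, -0.0814, 0.2269]
tcp_rot: [0.735, 0.678, 0.0, 0.001]
force: [0.6, 0.0, -1.0]
width: 0.0459
grasp_force: 61.6
t: 14.82
position: [0.6194, 0.0716, 0.2256]
tcp_rot: [0.733, 0.68, -0.0, -0.0]
force: [-0.5, 0.3, -1.3]
width: 0.0456
grasp_force: 61.7
t: 15.45
position: [0.6185, 0.0695, 0.0962]
tcp_rot: [0.734, 0.679, -0.001, -0.0]
force: [-0.5, 0.2, 0.1]
width: 0.0457
grasp_force: 61.7
pos [0.6185 0.0695 0.0962] psi 85.5 turn rad -0.0 shift mm [ 0.6  0.5 31.2] t 15.45 w 0.0457
```

```bash
python3 -m creep '[[0,0,6,0,40],[0,0,6,0,40],[0,0,5,0,40],[0,0,4,0,40],[0,0,3,0,40]]'
python3 -m creep '[[0,0,2,0,40],[0,0,2,0,40],[0,0,2,0,40],[0,0,1,0,40],[0,0,0,0,40]]'
python3 -m creep '[[0,0,1,0,40],[0,0,1,0,40],[0,0,1,0,40],[0,0,0,0,40],[0,0,0,0,40]]'
```

```text
t: 16.08
position: [0.619, 0.0701, 0.0722]
tcp_rot: [0.734, 0.679, -0.0, -0.0]
force: [0.5, 0.3, -0.8]
width: 0.046
grasp_force: 61.7
t: 16.7
position: [0.619, 0.0701, 0.0655]
tcp_rot: [0.734, 0.679, -0.0, -0.0]
force: [0.0, 0.1, -1.9]
width: 0.0462
grasp_force: 61.7
t: 17.32
position: [0.6191, 0.0702, 0.0629]
tcp_rot: [0.734, 0.679, 0.0, 0.0]
force: [-0.7, 1.2, 1.3]
width: 0.0462
grasp_force: 62.6
```

```bash
python3 -m creep '[[0,0,1,0,40],[0,0,0,0,40],[0,0,-0.5,0,70],[0,0,0,0,70],[0,0,0,0,70]]'
python3 -m creep '[[0,0,-15,0,85],[0,0,-40,0,85],[0,0,-50,0,85],[0,0,-60,0,85],[-40,0,0,0,85]]'
python3 -m creep '[[-60,0,0,0,85],[0,0,0,0,85],[0,0,0,0,85],[0,0,0,0,85],[0,0,0,0,85]]'
python3 - <<'E'
from h import *
go(.663,-.194,.24,84.5)
cv2.imwrite("pics/w6.png",robot.snapshot("wrist"))
E
```

```text
t: 17.95
position: [0.619, 0.07, 0.0617]
tcp_rot: [0.734, 0.679, -0.0, -0.0]
force: [-0.5, -0.2, -0.2]
width: 0.07
grasp_force: 0.0
t: 18.58
position: [0.618, 0.0319, 0.2361]
tcp_rot: [0.733, 0.68, 0.005, 0.004]
force: [0.1, -1.5, -0.5]
width: 0.0853
grasp_force: 0.0
t: 19.2
position: [0.6113, -0.0284, 0.2272]
tcp_rot: [0.734, 0.68, 0.0, -0.0]
force: [0.3, 0.3, 0.1]
width: 0.0852
grasp_force: 0.0
pos [ 0.6113 -0.0284  0.2272] psi 85.6 turn rad 0.02 shift mm [-159.8   67.3  -12.8] t 19.2 w 0.0852
```

View pics/w6.png

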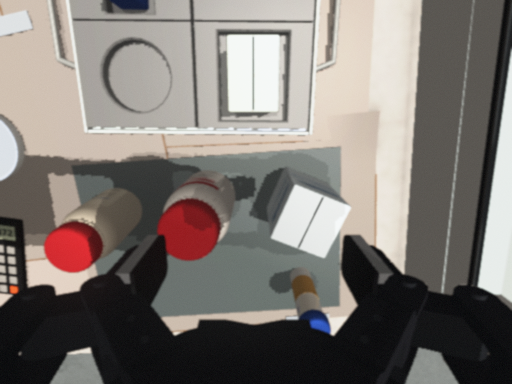

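The carton stands in its recess (227–279 × 35–112 within 218–287 × 30–122), and the bottle recess is at (138,75). Now the tube.

```bash
python3 -c "
from h import *
print(plane('wrist',[(138,75)],.026,robot.get_obs()))"
python3 -m creep '[[-30,15,-5,0.02,85],[-50,20,-5,0,85],[-50,20,-3,0,85],[-30,12,0,0,85],[0,0,0,0,85]]'
python3 -m creep '[[0,0,0,0,85],[0,0,0,0,85],[0,0,0,0,85],[0,0,0,0,85],[0,0,0,0,85]]'
python3 - <<'E'
from h import *
o=robot.get_obs();im=robot.snapshot("wrist");cv2.imwrite("pics/w7.png",im);h=cv2.cvtColor(im,cv2.COLOR_BGR2HSV)
b=(abs(h[...,0].astype(int)-115)<10)&(h[...,1]>150)&(h[...,2]>60)
for c in cv2.findContours(b.astype(np.uint8)*255,0,2)[0]:
    if cv2.contourArea(c)>200:
        p,r=cv2.minEnclosingCircle(c);e=cv2.fitEllipse(c);print(p,r,e,plane("wrist",[p,e[0]],.113,o).round(4),plane("wrist",[e[0]],.107,o).round(4))
go(.663,-.194,.24,84.5)
E
```

```text
[[0.49084668 0.08457515 0.026     ]]
t: 19.88
position: [0.663, -0.1971, 0.2388]
tcp_rot: [0.742, 0.671, -0.001, -0.001]
force: [-0.3, 0.6, 0.2]
width: 0.0849
grasp_force: 0.0
t: 20.5
position: [0.6629, -0.1949, 0.2402]
tcp_rot: [0.741, 0.672, 0.0, 0.0]
force: [-0.4, -0.0, 0.0]
width: 0.0848
grasp_force: 0.0
(254.77906799316406, 179.406982421875) 16.6156063079834 ((254.73001098632812, 177.86709594726562), (28.072174072265625, 34.40035629272461), 80.63725280761719) [[ 0.6637 -0.1928  0.113 ]
 [ 0.6638 -0.1913  0.113 ]] [[ 0.6637 -0.1927  0.107 ]]
pos [ 0.6629 -0.195   0.2402] psi 84.4 turn rad -0.002 shift mm [1.  0.  0.2] t 20.55 w 0.0847
```

```bash
python3 -m creep '[[2,1,40,0,85],[0,0,45,0,85],[0,0,40,0,85],[0,0,30,0,85],[0,0,9,0,85]]'
python3 -m creep '[[0,0,0,0,10],[0,0,0,0,10],[0,0,0,0,10],[0,0,0,0,10],[0,0,0,0,10]]'
python3 -m creep '[[0,0,0,0,10],[0,0,-20,0,10],[0,0,-50,0,10],[0,0,-50,0,10],[0,0,-50,0,10]]'
python3 -c "
from h import *
go(.629,.182,.25,85.5)"
```

```text
t: 21.18
position: [0.6627, -0.1928, 0.073]
tcp_rot: [0.741, 0.672, -0.001, -0.002]
force: [0.2, 0.8, -0.0]
width: 0.085
grasp_force: 0.0
t: 21.8
position: [0.6651, -0.1936, 0.0786]
tcp_rot: [0.741, 0.672, 0.001, 0.002]
force: [-0.2, 0.2, 5.6]
width: 0.0318
grasp_force: 59.8
t: 22.42
position: [0.6637, -0.1931, 0.2489]
tcp_rot: [0.741, 0.672, 0.0, 0.0]
force: [1.2, -0.0, -0.3]
width: 0.0321
grasp_force: 59.6
pos [ 0.6637 -0.1931  0.2489] psi 84.4 turn rad -0.019 shift mm [371.2 -64.   -1.1] t 22.43 w 0.0321
```

Run:
```python
from h import *
cv2.imwrite("pics/w8.png",np.hstack([cv2.resize(robot.snapshot("wrist")[130:,130:400],(400,376)),cv2.resize(robot.snapshot("side")[90:300,200:424],(400,376),interpolation=2)]))
```

```text
(no output)
```

View pics/w8.png

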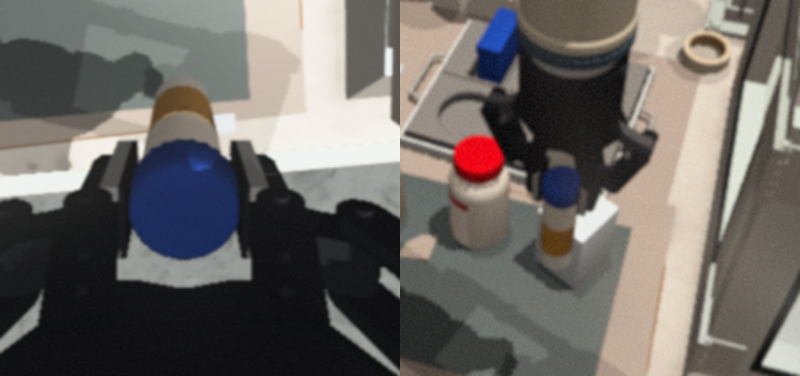

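The tube is upright between the pads, gripped partly on the cap. Carry it to its nest.

```bash
python3 -m creep '[[30,-5,0,-0.019,10],[50,-9,0,0,10],[55,-10,0,0,10],[55,-10,0,0,10],[55,-10,0,0,10]]'
python3 -m creep '[[55,-10,0,0,10],[45,-8,0,0,10],[26,-3,0,0,10],[0,0,0,0,10],[0,0,0,0,10]]'
python3 -c "
from h import *
go(.629,.182,.12,85.5)"
```

```text
t: 23.15
position: [0.6395, 0.0562, 0.2463]
tcp_rot: [0.735, 0.679, -0.0, -0.0]
force: [-0.3, 0.6, -0.6]
width: 0.0323
grasp_force: 59.6
t: 23.78
position: [0.6291, 0.1811, 0.2461]
tcp_rot: [0.735, 0.678, -0.0, 0.0]
force: [-0.0, -0.4, -1.0]
width: 0.0322
grasp_force: 59.6
pos [0.6291 0.1811 0.2461] psi 85.5 turn rad -0.001 shift mm [  0.9  -0.2 126.1] t 23.77 w 0.0322
```

```bash
python3 -m creep '[[0,0,30,0,10],[0,0,45,0,10],[0,0,40,0,10],[0,0,18,0,10],[0,0,5,0,10]]'
python3 -m creep '[[0,0,5,0,10],[0,0,4,0,10],[0,0,4,0,10],[0,0,3,0,10],[0,0,0,0,10]]'
python3 -m creep '[[0,0,2,0,10],[0,0,2,0,10],[0,0,1,0,10],[0,0,1,0,10],[0,0,0,0,10]]'
```

```text
t: 24.4
position: [0.629, 0.1808, 0.1074]
tcp_rot: [0.735, 0.678, -0.001, -0.0]
force: [-0.5, 0.5, 1.0]
width: 0.0319
grasp_force: 59.6
t: 25.02
position: [0.629, 0.1818, 0.0918]
tcp_rot: [0.734, 0.679, -0.0, -0.0]
force: [-1.5, -0.7, -0.6]
width: 0.0322
grasp_force: 59.6
t: 25.65
position: [0.6292, 0.1819, 0.0866]
tcp_rot: [0.734, 0.679, 0.0, 0.0]
force: [-1.3, -1.3, 2.1]
width: 0.0321
grasp_force: 59.8
```

```bash
python3 -m creep '[[0,0,1,0,10],[0,0,0,0,10],[0,0,-0.5,0,60],[0,0,0,0,60],[0,0,0,0,60]]'
python3 -m creep '[[0,0,-20,0,70],[0,0,-50,0,85],[0,0,-50,0,85],[0,0,-40,0,85],[-35,-25,0,0,85]]'
python3 -c "
from h import *
go(.431,-.079,.25,85.5)"
```

```text
t: 26.28
position: [0.629, 0.1817, 0.0851]
tcp_rot: [0.734, 0.679, -0.0, -0.0]
force: [-0.5, -0.6, -0.2]
width: 0.0603
grasp_force: 0.0
t: 26.9
position: [0.6035, 0.1501, 0.2513]
tcp_rot: [0.734, 0.679, 0.004, 0.002]
force: [0.4, -0.5, -0.0]
width: 0.0851
grasp_force: 0.0
pos [0.6035 0.1501 0.2513] psi 85.6 turn rad 0.002 shift mm [-242.  -154.     1.3] t 26.9 w 0.0851
```

```bash
python3 -m creep '[[-40,-25,0,0,85],[-48,-31,0,0,85],[-48,-31,0,0,85],[-48,-31,0,0,85],[-48,-31,0,0,85]]'
python3 -m creep '[[-10,-5,0,0,85],[0,0,0,0,85],[0,0,0,0,85],[0,0,0,0,85],[0,0,0,0,85]]'
python3 - <<'E'
from h import *
o=robot.get_obs();im=robot.snapshot("wrist");h=cv2.cvtColor(im,cv2.COLOR_BGR2HSV)
cv2.imwrite("pics/w9.png",np.hstack([cv2.resize(im,(400,300)),cv2.resize(robot.snapshot("side")[80:290,130:410],(400,300))]))
m=((h[...,0]<6)|(h[...,0]>174))&(h[...,1]>200)&(h[...,2]>100)
for c in cv2.findContours(m.astype(np.uint8)*255,0,2)[0]:
    if cv2.contourArea(c)>400:
        p,r=cv2.minEnclosingCircle(c);e=cv2.fitEllipse(c);print(np.round(p),r,np.round(e[1]),plane("wrist",[p,e[0]],.121,o).round(4))
go(.431,-.079,.25,85.5)
E
```

```text
t: 27.52
position: [0.4334, -0.0719, 0.2474]
tcp_rot: [0.734, 0.679, 0.001, 0.001]
force: [1.2, -0.5, 1.5]
width: 0.085
grasp_force: 0.0
t: 28.15
position: [0.4292, -0.0796, 0.2453]
tcp_rot: [0.734, 0.679, -0.0, -0.0]
force: [-0.5, -0.2, 0.8]
width: 0.0851
grasp_force: 0.0
[260. 177.] 19.716033935546875 [29. 35.] [[ 0.4349 -0.0746  0.121 ]
 [ 0.4369 -0.0753  0.121 ]]
[387. 156.] 31.774168014526367 [57. 62.] [[ 0.5538 -0.0638  0.121 ]
 [ 0.5536 -0.0632  0.121 ]]
pos [ 0.429  -0.0798  0.2454] psi 85.5 turn rad 0.0 shift mm [ 1.   1.9 -4.6] t 28.25 w 0.0851
```

View pics/w9.png

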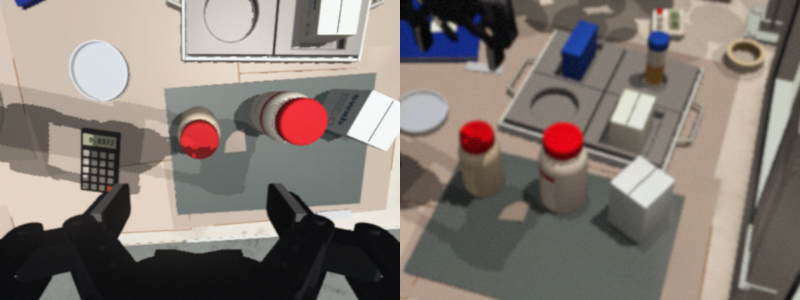

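The tube, carton and slide box are all standing in the tray. The small bottle cap is at about (255,178), giving (0.431, -0.077). Grasp.

```bash
python3 -m creep '[[2,2,40,0,85],[0,0,45,0,85],[0,0,40,0,85],[0,0,28,0,85],[0,0,9,0,85]]'
python3 -m creep '[[0,0,0,0,35],[0,0,0,0,35],[0,0,0,0,35],[0,0,0,0,35],[0,0,0,0,35]]'
python3 -m creep '[[0,0,0,0,35],[0,0,-20,0,35],[0,0,-40,0,35],[0,0,-50,0,35],[0,0,-50,0,35]]'
python3 -c "
from h import *
go(.491,.08,.25,85.5)"
```

```text
t: 28.88
position: [0.4299, -0.078, 0.0815]
tcp_rot: [0.734, 0.679, -0.001, -0.002]
force: [-0.4, -0.3, 0.2]
width: 0.0852
grasp_force: 0.0
t: 29.5
position: [0.4319, -0.0786, 0.0859]
tcp_rot: [0.734, 0.679, 0.001, 0.001]
force: [-1.4, 1.7, 6.3]
width: 0.0481
grasp_force: 59.0
t: 30.12
position: [0.4308, -0.0784, 0.2461]
tcp_rot: [0.734, 0.679, 0.0, 0.0]
force: [0.7, 0.2, -2.5]
width: 0.0477
grasp_force: 59.2
pos [ 0.4308 -0.0784  0.2461] psi 85.5 turn rad -0.0 shift mm [162.6  47.6  -3.9] t 30.12 w 0.0477
```

Run:
```python
from h import *
o=robot.get_obs();p=o["position"]
print("expect cap",proj("side",[[p[0],p[1],p[2]+.030]],o).round(), "wrist",proj("wrist",[[p[0],p[1],p[2]+.035]],o).round(),"if left",proj("side",[[.431,-.078,.115]],o).round())
for cam in("side","wrist"):
    h=cv2.cvtColor(robot.snapshot(cam),cv2.COLOR_BGR2HSV)
    m=((h[...,0]<6)|(h[...,0]>174))&(h[...,1]>180)&(h[...,2]>60)
    for c in cv2.findContours(m.astype(np.uint8)*255,0,2)[0]:
        if cv2.contourArea(c)>60: print(cam,cv2.boundingRect(c))
print(robot.get_obs()["force"])
```

```text
expect cap [[172. 113.]] wrist [[255. 272.]] if left [[183. 174.]]
side (230, 166, 28, 26)
side (159, 104, 24, 25)
wrist (202, 205, 108, 108)
wrist (345, 126, 63, 57)
[ 0.22050293  0.3327715  -2.37825386]
```

Held. Carry to the bottle nest.

```bash
python3 -m creep '[[25,7,0,0,35],[45,13,0,0,35],[45,13,0,0,35],[35,10,0,0,35],[12,3,0,0,35]]'
python3 -m creep '[[0,0,0,0,35],[0,0,30,0,35],[0,0,45,0,35],[0,0,35,0,35],[0,0,18,0,35]]'
python3 -c "
from h import *
go(.4905,.0805,.094,85.5)"
```

```text
t: 30.85
position: [0.4897, 0.0812, 0.2428]
tcp_rot: [0.734, 0.679, -0.001, -0.001]
force: [-0.4, -0.5, -3.5]
width: 0.0477
grasp_force: 59.2
t: 31.48
position: [0.4885, 0.0781, 0.1134]
tcp_rot: [0.735, 0.678, -0.001, -0.001]
force: [-0.2, -0.3, -3.3]
width: 0.0477
grasp_force: 59.2
pos [0.4885 0.0781 0.1134] psi 85.4 turn rad -0.002 shift mm [ 2.6  1.8 19.4] t 31.48 w 0.0477
```

```bash
python3 -m creep '[[1,1,3,0,35],[0,0,3,0,35],[0,0,3,0,35],[0,0,3,0,35],[0,0,0,0,35]]'
python3 -m creep '[[0,0,2,0,35],[0,0,2,0,35],[0,0,1.5,0,35],[0,0,1,0,35],[0,0,0,0,35]]'
python3 -m creep '[[0,0,1,0,35],[0,0,1,0,35],[0,0,0,0,35],[0,0,0,0,35],[0,0,0,0,35]]'
```

```text
t: 32.1
position: [0.4907, 0.0804, 0.1036]
tcp_rot: [0.734, 0.679, -0.0, -0.0]
force: [0.6, 0.8, -3.8]
width: 0.0479
grasp_force: 59.3
t: 32.72
position: [0.4907, 0.0804, 0.0969]
tcp_rot: [0.734, 0.679, -0.0, -0.0]
force: [0.2, 0.1, -2.0]
width: 0.048
grasp_force: 59.3
t: 33.35
position: [0.4907, 0.0804, 0.0951]
tcp_rot: [0.734, 0.679, 0.0, 0.0]
force: [-0.5, 0.9, -3.1]
width: 0.0477
grasp_force: 59.3
```

```bash
python3 -m creep '[[0,0,1,0,35],[0,0,1,0,35],[0,0,0.5,0,35],[0,0,0,0,35],[0,0,0,0,35]]'
python3 -m creep '[[0,0,0.5,0,35],[0,0,0,0,35],[0,0,-0.5,0,75],[0,0,0,0,75],[0,0,0,0,75]]'
python3 -m creep '[[0,0,-20,0,85],[0,0,-50,0,85],[0,0,-50,0,85],[0,0,-50,0,85],[-40,0,0,0,85]]'
python3 -m creep '[[-55,0,0,0,85],[-55,0,0,0,85],[0,0,0,0,85],[0,0,0,0,85],[0,0,0,0,85]]'
python3 - <<'E'
from h import *
w=cv2.resize(robot.snapshot("wrist")[0:260,80:440],(400,289),interpolation=2)
s=cv2.resize(robot.snapshot("side")[85:265,130:380],(400,288),interpolation=2)
c=cv2.resize(robot.snapshot("scene")[120:330,90:390],(400,280),interpolation=2)
im=np.zeros((570,800,3),np.uint8);im[:289,:400]=w;im[:288,400:]=s;im[289:569,:400]=c
cv2.imwrite("pics/end.png",im);print(robot.get_obs()["t"],robot.get_obs()["position"])
E
```

```text
t: 33.98
position: [0.491, 0.0805, 0.094]
tcp_rot: [0.734, 0.679, 0.001, 0.0]
force: [-2.2, 0.2, 5.8]
width: 0.0478
grasp_force: 61.5
t: 34.6
position: [0.4907, 0.0804, 0.0923]
tcp_rot: [0.734, 0.679, -0.0, -0.0]
force: [-0.4, -0.1, 1.2]
width: 0.0752
grasp_force: 0.0
t: 35.22
position: [0.489, 0.0416, 0.2697]
tcp_rot: [0.733, 0.68, 0.004, 0.003]
force: [0.3, -0.0, -0.3]
width: 0.0849
grasp_force: 0.0
t: 35.85
position: [0.4791, -0.068, 0.2631]
tcp_rot: [0.734, 0.679, 0.0, 0.0]
force: [-0.0, 0.1, -0.3]
width: 0.0851
grasp_force: 0.0
36.0 [ 0.47901773 -0.06811544  0.26272475]
```

View pics/end.png

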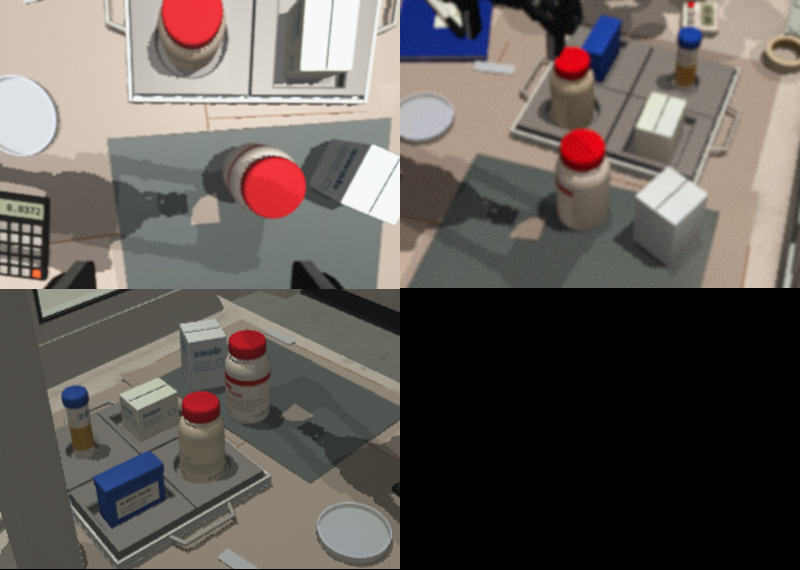

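The final composite shows the slide box at (130,487), carton at (150,410), tube at (80,425) and small bottle at (202,440), all upright in their own recesses. The large carton and large bottle still stand on the mat, and the gripper is clear of everything.

```bash
python3 -c "
from bench import robot
print(robot.job_done())"
```

```text
the job is handed in; nothing more can be done
None
```

I packed the slide box, small carton, tube and small bottle upright in their own recesses, left the large carton and large bottle where they stood, and handed the job in at about 36 s; the hand-in gave no verdict.

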